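# Fetch the polish tin from between the thread spools for the polishing kit

### The job

Set out the polishing kit: the black polish tin is hemmed in between the black and the grey thread spool in the wooden rack, so first stand both spools aside on the blue mat, leaving the tin where it is. Then put the tin flat on the green kit tray, centred in its empty white ring beside the brush, and only after that put each spool back in the rack in the very place where it stood at the start. Keep the spools and the tin upright throughout.

Things in the scene. Friction and masses are not known exactly. Their poses are not given: they have to be found in the camera images.
- rack: Fixed light-wood channel, open above and at both ends. Origin: centre of its underside, on the counter. y runs along it (216 mm), x across (92 mm). Floor 6 mm thick; two long walls 34 mm high above the counter, 76 mm apart inside. In a row along y: spool, tin, spool, gaps 5 to 15 mm; which spool is at which end varies. Spools rise 40 mm above the walls; the tin has 5 mm to each wall.
- tin_center (a point): Black-lidded round polish tin, 66 mm diameter, 24 mm high, 90 g, loose, lying flat on the rack's floor; with both spools gone it can be gripped along the rack's y. The point is its centre, half-way up; z is its axis (up).
- black_spool_center (a point): Black (very dark) spool of waxed thread, 48 mm diameter, 75 mm high, 80 g, loose, standing upright on the rack's floor at one end of the row. The point is its centre, half-way up (37.5 mm over its foot); z is its axis (up).
- grey_spool_center (a point): Grey spool of waxed thread, 52 mm diameter, 70 mm high, 80 g, loose, standing upright on the rack's floor at the other end of the row. The point is its centre, half-way up (35 mm over its foot); z is its axis (up).
- mat: Fixed flat blue mat, 130 mm along its x, 190 mm along its y, 3 mm thick, empty at the start: the side area for the spools. Origin: centre of its underside, on the counter.
- tray: Fixed green kit board, 170 mm along its x, 150 mm along its y, 6 mm thick, flat without rim. Origin: centre of its underside, on the counter. A white ring is drawn on it, centred 35 mm towards its +y. A wooden shoe brush, fixed, 40 mm high, lies in its own white outline along x, centred 40 mm towards -y (it reaches from y = -64 to -16 mm).
- ring (a point): Centre of the white drawn ring (82 mm outer, 74 mm inner diameter) on the top face of the kit board, 6 mm above the counter; axes as the board's. The tin's place.

How it is judged (in metres and radians):
On the way, in this order (a step that is already met when the one before it is completed fails the run):
1. both spools stand released on the blue mat while the tin is still in its place in the rack (x of black_spool_center in the frame of mat between -0.058 and 0.058 m and y of black_spool_center in the frame of mat between -0.088 and 0.088 m and z of black_spool_center in the frame of mat between 0.0345 and 0.0465 m and angle between each of black_spool_center, grey_spool_center's own z axis and vertical below 0.12 rad and linear speed of each of black_spool, grey_spool below 0.02 m/s and contact force between each of black_spool, grey_spool and the fingers below 0.05 N and x of grey_spool_center in the frame of mat between -0.058 and 0.058 m and y of grey_spool_center in the frame of mat between -0.088 and 0.088 m and z of grey_spool_center in the frame of mat between 0.032 and 0.044 m and distance of tin_center from where it was at the start of the episode below 0.02 m), for 0.2 s.
2. the tin lies released in the white ring while both spools still stand on the mat (horizontal distance between tin_center and ring below 0.012 m and z of tin_center in the frame of ring between 0.007 and 0.017 m and angle between each of tin_center, black_spool_center, grey_spool_center's own z axis and vertical below 0.12 rad and linear speed of each of tin, black_spool, grey_spool below 0.02 m/s and contact force between each of tin, black_spool, grey_spool and the fingers below 0.05 N and x of black_spool_center in the frame of mat between -0.058 and 0.058 m and y of black_spool_center in the frame of mat between -0.088 and 0.088 m and z of black_spool_center in the frame of mat between 0.0345 and 0.0465 m and x of grey_spool_center in the frame of mat between -0.058 and 0.058 m and y of grey_spool_center in the frame of mat between -0.088 and 0.088 m and z of grey_spool_center in the frame of mat between 0.032 and 0.044 m), for 0.2 s.
At the end, for the whole second after the job is handed in: The tin lies flat on the kit tray within 12 mm of the ring's centre; each spool stands upright in the rack within 15 mm of where it stood at the start; all released and at rest (horizontal distance between tin_center and ring below 0.012 m and z of tin_center in the frame of ring between 0.007 and 0.017 m and angle between each of tin_center, black_spool_center, grey_spool_center's own z axis and vertical below 0.12 rad and linear speed of each of tin, black_spool, grey_spool below 0.02 m/s and contact force between each of tin, black_spool, grey_spool and the fingers below 0.05 N and distance of each of black_spool_center, grey_spool_center from where it was at the start of the episode below 0.015 m); the robot touches nothing.
It fails at once if the black spool is tipped over (more than about 35 degrees) (angle between black_spool_center's own z axis and vertical above 0.6 rad).
It fails at once if the grey spool is tipped over (more than about 35 degrees) (angle between grey_spool_center's own z axis and vertical above 0.6 rad).
It fails at once if the tin is tipped over (more than about 35 degrees) (angle between tin_center's own z axis and vertical above 0.6 rad).
It also fails if it takes over 131 s, if anything falls off the work surface, if the arm or the gripper's body presses on something with over 40 N, if the wrist force passes 120 N, or if a joint passes its speed limit or range.

### The arm

A 7-joint arm with a two-finger parallel gripper is mounted at the origin on a cart in front of the work surface, level with it; the furniture and walls round the work are solid. World frame = base frame: x ahead of the robot, y to its left, z up, the work surface at z = 0. Lengths are in m, angles in degrees, forces in N, time in s.
With the tool pointing down it reaches from about 0.35 to 0.775 m from the base axis. Payload 3.1 kg.
Tool frame: the origin (TCP) lies on the centre line of the jaws, within the pads' length; the fingertips stand 17 mm ahead of it and the grasp point (between the pads) lies 2 mm behind it (robot.tip_reach is the distance from the TCP to the fingertips, in m); z points along the fingers, y is the line along which they close (so a half turn about z gives the same grasp; the last joint's range is limited). The gripper opens to 85 mm and grips with 20 to 120 N. Pads are 22 mm wide; open, the fingers measure 114 mm over their backs; the gripper's body (76 mm by 85 mm) begins 54 mm behind the grasp point. The pads swing forward as they close: fully open they stand 13 mm farther back than shut.
Start: joints at [-78.192, 17.813, 0.802, 86.603, -0.252, 75.585, -1.558], TCP at [0.135, 0.533, 0.248] pointing down, gripper open.
Joint ranges: [-154.91, 154.91], [-16.99, 109.72], [-72.82, 74.43], [7.12, 147.25], [-82.49, 262.49], [11.32, 116.49], [-174.64, 174.64]. Speed limits (degrees/s): [159.86, 159.86, 180, 180, 180, 180, 180].

### API

Orientations are given as [roll, pitch, yaw] about the fixed x, y, z axes, in that order (R = Rz(yaw) Ry(pitch) Rx(roll)).
In Python, from station import robot, fingers, vision, workorder, recognise gives the robot as it stands. Calls block until the motion is done:
- robot.move_to(position, orientation): joint-space move of the TCP to a pose.
- robot.line_to(position, orientation=None, velocity=0.15, f_stop=None): straight line of the TCP; orientation=None keeps the orientation; velocity is the mean speed in m/s. With f_stop (N) it stops when the force on the tool has changed by that much, and returns True; else False.
- robot.move_j(angles): joint-space move.
- fingers.gripper_to(opening, force=None): opening from 0.0 (shut) to 1.0 (fully open); force is the grip in N (None keeps the last); returns when the fingers have stopped.
- robot.pause(seconds).
- robot.inverse_kinematics(position, orientation): joint angles nearest the present ones, or None.
- vision.grab_frame(name): name is "scene" or "top" or "wrist"; returns the picture (480x640x3 uint8, red, green, blue); there is no depth.
- vision.calibration(name): a dict with "mtx" (3x3 intrinsics, pixels), "k1" (the pictures are not rectified: a ray, as slopes to the right and down, at radius r is drawn at 1 + k1 r^2 times it, then the intrinsics apply), "extrinsics" (4x4, takes a point from world to camera coordinates); the wrist camera has in their place "T_tool_cam" (4x4, takes a point from camera to tool coordinates, whose origin is the TCP and whose axes are the flange's). Camera axes: x right, y up, looking along -z (the intrinsics and any distortion apply to the point x, -y, -z); pixel columns grow to the right and rows downward; lengths in m; the calibration is good to about 2 mm. A picture is of the moment at which its call begins: read the wrist's pose just before it. calibration takes no time and is no camera call.
A pose or a line that the arm cannot do raises robot.PlanningError and nothing moves.
- workorder.close_job(): hands the job in; it is judged then, once.
Trained networks look in the newest picture that a camera, given by its name, has taken for a name from the list of things; names that differ only in an ending like _2 or _b are one class to them, and where a whole thing is asked for, a point or a joint stands for the part that bears it (a point fixed in the world has none). Each returns a list of dicts, best first, with "p" (0 to 1); they miss things now and then, are a little off and sometimes report something else, mostly with a low value. They report only what shows in the picture. A call takes as long as a camera call.
- recognise(label, camera): "rect" ([centre column, centre row, width, height] in pixels, round what is visible of it).
Readings, each from a call of its own:
- robot.current_time_s(): time.
- robot.current_joint_positions(): joint angles.
- robot.current_dq(): joint speeds.
- robot.current_joint_torque(): joint torques, N m.
- robot.current_tool_pos(): TCP position.
- robot.current_eef_rot(): TCP orientation.
- robot.current_contact_force(): force on the tool from outside, world axes, zero at the start.
- robot.current_torque(): the same for the moment, N m.
- robot.current_finger_gap(): opening from 0.0 (shut) to 1.0 (fully open).
- robot.current_gripper_force(): force on a finger pad.
Only numpy, scipy, OpenCV 4.12 (cv2) and the standard library are available. Lean on these libraries where they do the work, as an engineer would, in place of code of your own. Each camera call takes 0.05 s, during which the arm holds its last target. There are 200 camera calls.

## Working session

There is one attempt and no reset: what is moved stays moved. The work goes in short steps, each a Python script; the robot and the scene stay as the last script left them, time stands still between calls to the robot, and variables do not carry over. Pictures are saved under pics/ and viewed, at most 14 in all, crops included, and the job is handed in when it is done.

```bash
ls; mkdir -p pics; cat > h.py <<'E'
from station import robot, fingers, vision, workorder, recognise
import numpy as np, cv2
def save(cam,name):
    im=vision.grab_frame(cam); cv2.imwrite(f'pics/{name}.png',im[:,:,::-1]); return im
E
python3 - <<'E'
from h import *
for c in ('scene','top'):
    save(c,c+'0'); print(c,vision.calibration(c))
    for n in ('rack','tin_center','black_spool_center','grey_spool_center','mat','tray'):
        print(n,[(np.round(d['rect'],1).tolist(),round(d['p'],2)) for d in recognise(n,c)[:3]])
print(vision.calibration('wrist'),robot.current_time_s(),robot.current_eef_rot())
E
```

```text
pics
scene {'mtx': array([[560.25970098,   0.        , 325.37892869],
       [  0.        , 560.25970098, 238.34296089],
       [  0.        ,   0.        ,   1.        ]]), 'k1': 0.030794263779460634, 'extrinsics': array([[ 0.77953835, -0.62632623,  0.00595104, -0.31919954],
       [ 0.37598098,  0.47551026,  0.79531648, -0.36376943],
       [-0.50095735, -0.61774222,  0.60616523, -0.555663  ],
       [ 0.        ,  0.        ,  0.        ,  1.        ]])}
rack [([341.8, 251.0, 91.2, 92.6], 0.78)]
tin_center [([345.6, 245.5, 34.0, 30.2], 0.66)]
black_spool_center [([326.0, 215.9, 25.0, 46.5], 0.72)]
grey_spool_center [([377.9, 257.9, 34.5, 44.3], 0.59)]
mat [([241.7, 269.8, 122.8, 85.0], 0.68)]
tray [([315.4, 345.2, 152.6, 116.0], 0.71)]
top {'mtx': array([[453.66184889,   0.        , 317.92671446],
       [  0.        , 453.66184889, 230.79697865],
       [  0.        ,   0.        ,   1.        ]]), 'k1': -0.10231029538402911, 'extrinsics': array([[-2.45571901e-02, -9.99691514e-01, -3.71768077e-03,
         2.06422964e-01],
       [ 9.91502419e-01, -2.48309079e-02,  1.27696431e-01
[... 382 characters left out ...]
7.4, 33.3], 0.95)]
mat [([262.9, 283.2, 98.9, 73.8], 0.66)]
tray [([373.0, 284.2, 78.6, 92.4], 0.86)]
{'mtx': array([[368.05886541,   0.        , 312.45901896],
       [  0.        , 368.05886541, 238.01872108],
       [  0.        ,   0.        ,   1.        ]]), 'k1': -0.013547680280448228, 'T_tool_cam': array([[ 6.33242505e-04,  9.61148143e-01,  2.76032328e-01,
         7.02743870e-02],
       [ 9.99999783e-01, -6.58460934e-04, -1.31819165e-06,
        -3.11126916e-04],
       [ 1.80489527e-04,  2.76032269e-01, -9.61148352e-01,
        -1.25970953e-01],
       [ 0.00000000e+00,  0.00000000e+00,  0.00000000e+00,
         1.00000000e+00]])} 0.7 [1.79994401e+02 1.73350503e-03 1.65805668e+02]
```

View pics/top0.png

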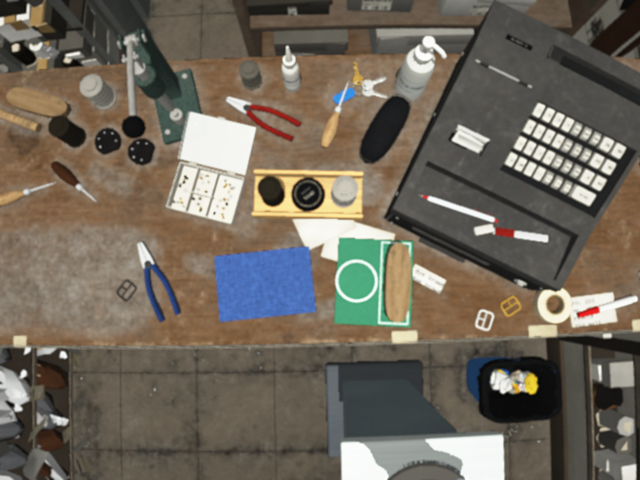

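View pics/scene0.png

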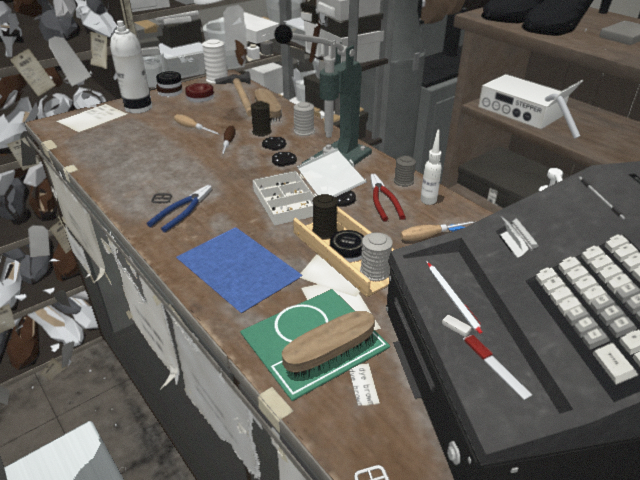

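The top view shows the rack at about (307,195) with the black spool (270,190), tin (307,193) and grey spool (344,190). The mat is at (265,283), the ring at (357,281), and the brush is to its right at (398,281). The register is close to the rack's right end.

```bash
cat >> h.py <<'E'
from scipy.spatial.transform import Rotation as R
def cam_pose(cam,tool=None):
    c=vision.calibration(cam)
    if cam!='wrist': return np.linalg.inv(c['extrinsics'])
    p,r=tool; T=np.eye(4); T[:3,:3]=R.from_euler('xyz',r,degrees=True).as_matrix(); T[:3,3]=p
    return T@c['T_tool_cam']
def back(cam,uv,z,tool=None):
    "pixels -> world points on the plane at height z"
    c=vision.calibration(cam); T=cam_pose(cam,tool)
    uv=np.array(uv,float).reshape(-1,1,2)
    n=cv2.undistortPoints(uv,c['mtx'],np.array([c['k1'],0,0,0.])).reshape(-1,2)
    d=np.c_[n[:,0],-n[:,1],-np.ones(len(n))]@T[:3,:3].T
    return T[:3,3]+d*((z-T[2,3])/d[:,2])[:,None]
def proj(cam,P,tool=None):
    c=vision.calibration(cam); T=np.linalg.inv(cam_pose(cam,tool))
    q=np.array(P,float).reshape(-1,3)@T[:3,:3].T+T[:3,3]; q=q*[1,-1,-1]
    return cv2.projectPoints(q.reshape(-1,1,3),np.zeros(3),np.zeros(3),c['mtx'],np.array([c['k1'],0,0,0.]))[0].reshape(-1,2)
def tool(): return np.array(robot.current_tool_pos()),np.array(robot.current_eef_rot())
E
python3 - <<'E'
from h import *
np.set_printoptions(precision=4,suppress=True)
f=lambda n,uv,z:print(n,back('top',uv,z).tolist() if 0 else back('top',uv,z))
f('black top',[(270,183)],.081);f('tin',[(308,193)],.030);f('grey',[(344,185)],.076)
f('rack top',[(253,170),(364,171),(362,218),(253,215)],.034)
f('mat',[(214,256),(308,247),(316,313),(221,321)],.003)
f('tray',[(340,238),(413,241),(411,326),(335,322)],.006);f('ring',[(357,281)],.006)
p=[.54,.2,.30]
for y in(-180,-90,0,90): print(y,robot.inverse_kinematics(p,[180,0,y]))
E
```

```text
black top [[0.6384 0.2789 0.081 ]]
tin [[0.6287 0.2103 0.03  ]]
grey [[0.6323 0.1424 0.076 ]]
rack top [[0.6768 0.3171 0.034 ]
 [0.6691 0.0997 0.034 ]
 [0.5762 0.1072 0.034 ]
 [0.5873 0.3175 0.034 ]]
mat [[0.5121 0.4004 0.003 ]
 [0.5256 0.2132 0.003 ]
 [0.396  0.2005 0.003 ]
 [0.3843 0.3867 0.003 ]]
tray [[0.5416 0.1495 0.006 ]
 [0.5319 0.0048 0.006 ]
 [0.3659 0.0164 0.006 ]
 [0.378  0.1641 0.006 ]]
ring [[0.4561 0.1188 0.006 ]]
-180 [-37.9563  20.4135  22.7292  77.3645  -7.7916  83.7479  74.3325]
-90 [-29.5917  19.8028  10.7195  77.0042  -3.636   83.5253 160.9178]
0 [ -49.4933   22.673    40.2821   77.8313  -14.4959   84.6662 -100.0902]
90 [-45.7325  21.7013  34.3561  77.6841 -12.1063  84.2579 -12.0818]
```

```bash
python3 - <<'E'
from h import *
robot.move_to([.50,.20,.30],[180,0,180]); robot.pause(.3)
t=tool(); np.save('t1.npy',np.array(t)); save('wrist','w1')
for n in ('tin_center','black_spool_center','grey_spool_center'):
    print(n,[(np.round(d['rect'],1).tolist(),round(d['p'],2)) for d in recognise(n,'wrist')[:3]])
print(t,robot.current_time_s(),robot.current_joint_positions())
E
```

```text
tin_center [([322.5, 307.7, 55.2, 52.4], 0.98)]
black_spool_center [([384.5, 318.8, 52.6, 61.6], 0.81), ([209.9, 150.9, 148.7, 163.8], 0.3)]
grey_spool_center [([261.8, 313.9, 48.1, 64.1], 0.63)]
(array([0.49974   , 0.20057944, 0.29989305]), array([-1.79999551e+02, -1.43589135e-02, -1.79934783e+02])) 3.0083 [-40.49157106  15.60386257  22.00996285  83.46846473  -5.8407951
  82.05854447  71.59762575]
```

View pics/w1.png

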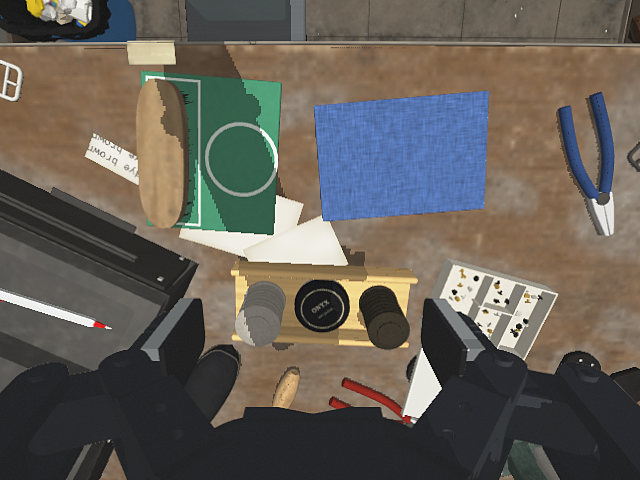

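The wrist view shows the tin lid at (322,306), the grey spool at (262,314), the black spool at (384,319), the ring at (241,159), and the mat corners at (315,104), (488,91), (483,207) and (323,221). Next I fit cylinder silhouettes and refine the ring.

```bash
cat > fit.py <<'E'
from h import *
from scipy.optimize import least_squares
np.set_printoptions(precision=4,suppress=True)
a=np.linspace(0,2*np.pi,72)
def cyl(x,y,r,z0,z1): return np.vstack([np.c_[x+r*np.cos(a),y+r*np.sin(a),0*a+z] for z in (z0,z1)])
def box(q): lo,hi=q.min(0),q.max(0); return np.r_[(lo+hi)/2,hi-lo]
def fit(cam,rect,r,z0,z1,x0,t=None):
    g=lambda p:(box(proj(cam,cyl(*p,r,z0,z1),t))-rect)[:2]
    s=least_squares(g,x0); return s.x,box(proj(cam,cyl(*s.x,r,z0,z1),t))
E
python3 - <<'E'
from fit import *
t=np.load('t1.npy')
S={'black':(.024,.006,.081,(.638,.279),[384.5,318.8,52.6,61.6],[270.2,190.9,25.3,30.0]),
'grey':(.026,.006,.076,(.632,.142),[261.8,313.9,48.1,64.1],[343.6,190.1,27.4,33.3]),
'tin':(.033,.006,.030,(.629,.21),[322.5,307.7,55.2,52.4],[307.6,192.2,33.6,35.4])}
for k,(r,z0,z1,x0,rw,rt) in S.items():
    print(k,fit('wrist',rw,r,z0,z1,x0,t),fit('top',rt,r,z0,z1,x0))
b=lambda uv,z:back('wrist',uv,z,t)
print('mat',b([(488,91),(483,207),(323,221),(315,104)],.003))
print('tray',b([(282,83),(274,235),(143,72)],.006))
print('rack',b([(232,269),(409,275),(409,349),(232,345)],.034))
im=cv2.imread('pics/w1.png'); 
# ring: white pixels within an annulus around guess
hs=cv2.cvtColor(im,cv2.COLOR_BGR2HSV); m=((hs[...,1]<70)&(hs[...,2]>90)).astype(np.uint8)
yy,xx=np.nonzero(m); d=np.hypot(xx-241,yy-159); k=(d<42)&(d>28)
e=cv2.fitEllipse(np.c_[xx[k],yy[k]].astype(np.float32)); print(k.sum(),e,b([e[0]],.006))
E
```

```text
black (array([0.633, 0.281]), array([384.5   , 318.8   ,  53.863 ,  69.0706])) (array([0.6306, 0.2815]), array([270.2   , 190.9   ,  29.0794,  32.7858]))
grey (array([0.6286, 0.1445]), array([261.8   , 313.9   ,  52.9924,  69.3263])) (array([0.6292, 0.1425]), array([343.6   , 190.1   ,  28.8574,  34.2609]))
tin (array([0.6346, 0.2125]), array([322.5   , 307.7   ,  55.5458,  58.1155])) (array([0.6327, 0.211 ]), array([307.6   , 192.2   ,  33.7966,  35.2445]))
mat [[0.3856 0.3893 0.003 ]
 [0.5126 0.4    0.003 ]
 [0.5298 0.2128 0.003 ]
 [0.3996 0.2029 0.003 ]]
tray [[0.3788 0.1678 0.006 ]
 [0.5462 0.1549 0.006 ]
 [0.3678 0.0211 0.006 ]]
rack [[0.5786 0.1091 0.034 ]
 [0.5856 0.3107 0.034 ]
 [0.682  0.318  0.034 ]
 [0.6768 0.1032 0.034 ]]
948 ((240.7996063232422, 158.95318603515625), (69.16385650634766, 72.65506744384766), 135.0740966796875) [[0.458  0.1201 0.006 ]]
```

```bash
cat >> h.py <<'E'
BL=np.array([.632,.281]);GR=np.array([.629,.1435]);TIN=np.array([.6325,.2115]);RING=np.array([.457,.1195])
MB=np.array([.453,.345]);MG=np.array([.459,.256]);YAW=87.7
def pick(xy,z,yaw,force=30,up=.2,o=1.0):
    fingers.gripper_to(o)
    robot.move_to([*xy,up],[180,0,yaw])
    hit=robot.line_to([*xy,z],[180,0,yaw],f_stop=10)
    fingers.gripper_to(0,force=force); g=robot.current_finger_gap()
    print('pick hit',hit,'gap',round(g,3),'F',robot.current_gripper_force(),'t',robot.current_time_s())
    robot.line_to([*xy,up],[180,0,yaw]); print('gap lifted',round(robot.current_finger_gap(),3))
def place(xy,z,yaw,up=.2,o=1.0):
    robot.move_to([*xy,up],[180,0,yaw])
    robot.line_to([*xy,z+.02],[180,0,yaw])
    hit=robot.line_to([*xy,z],[180,0,yaw],velocity=.03,f_stop=4); print('place hit',hit,tool()[0])
    fingers.gripper_to(o); robot.pause(.2)
    robot.line_to([*xy,up],[180,0,yaw]); print('t',robot.current_time_s())
E
python3 - <<'E'
from h import *
pick(GR,.062,YAW); place(MG,.060,YAW)
t=tool();np.save('t2.npy',np.array(t)); save('wrist','w2'); save('top','top2')
E
```

```text
pick hit False gap 0.575 F 32.06934460889954 t 5.8917
gap lifted 0.57
place hit True [0.45844517 0.25578861 0.06014525]
t 11.1417
```

View pics/w2.png

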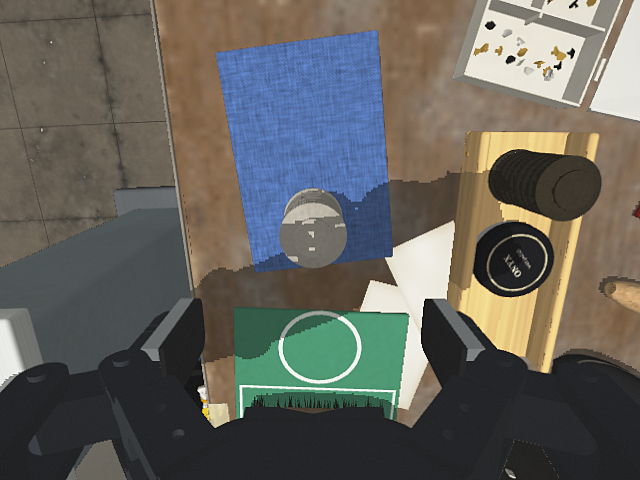

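The grey spool stands on the mat at about (314,235). The tin (514,258) and black spool (545,185) are undisturbed. Black spool next.

```bash
python3 - <<'E'
from h import *
pick(BL,.062,YAW); place(MB,.060,YAW)
robot.move_to([.55,.21,.25],[180,0,180]); robot.pause(.3)
t=tool();np.save('t3.npy',np.array(t)); save('wrist','w3')
for n in ('tin_center','black_spool_center','grey_spool_center'):
    print(n,[(np.round(d['rect'],1).tolist(),round(d['p'],2)) for d in recognise(n,'wrist')[:3]])
E
```

```text
pick hit False gap 0.52 F 31.725028306245804 t 13.7167
gap lifted 0.524
place hit True [0.45243322 0.34476986 0.05996894]
t 18.9417
tin_center [([315.4, 283.6, 63.1, 66.4], 0.76)]
black_spool_center [([472.7, 98.0, 86.8, 66.4], 0.89)]
grey_spool_center [([364.9, 104.5, 65.1, 65.9], 0.86)]
```

View pics/w3.png

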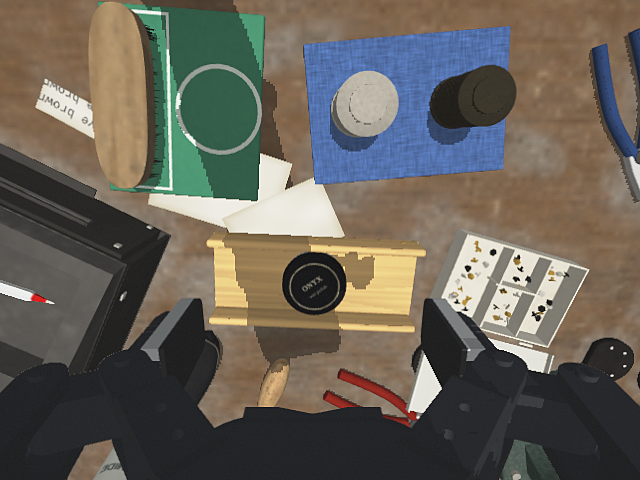

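Both spools stand on the mat, grey at (366,104) and black at (480,95). The tin sits in the rack at (315,284) and the ring is at (219,109).

```bash
python3 - <<'E'
from fit import *
t=np.load('t3.npy')
print(fit('wrist',[315.4,283.6,63.1,66.4],.033,.006,.030,(.632,.21),t)[0], back('wrist',[(315,283)],.030,t),back('wrist',[(219,109)],.006,t))
print('rack',back('wrist',[(208,236),(426,242),(426,254),(414,329),(210,328)],.034,t), robot.tip_reach)
im=cv2.imread('pics/w3.png'); hs=cv2.cvtColor(im,cv2.COLOR_BGR2HSV); m=((hs[...,1]<70)&(hs[...,2]>90))
yy,xx=np.nonzero(m); d=np.hypot(xx-219,yy-109); k=(d<48)&(d>36)
e=cv2.fitEllipse(np.c_[xx[k],yy[k]].astype(np.float32)); print(e,back('wrist',[e[0]],.006,t))
g=im[240:330,260:370].max(2)<60; yy,xx=np.nonzero(g)
E
```

```text
[0.6317 0.2132] [[0.6262 0.2128 0.03  ]] [[0.4579 0.121  0.006 ]]
rack [[0.5757 0.1092 0.034 ]
 [0.5815 0.3203 0.034 ]
 [0.5938 0.3214 0.034 ]
 [0.6761 0.3161 0.034 ]
 [0.6752 0.1035 0.034 ]] 0.017
((218.38108825683594, 108.89598846435547), (80.67741394042969, 87.89006042480469), 154.27540588378906) [[0.4578 0.1204 0.006 ]]
```

```bash
python3 - <<'E'
from h import *
TIN=[.629,.2125]; RING=[.4575,.1202]
pick(TIN,.0245,177.7,force=35,up=.15); place(RING,.0255,86.2,up=.2)
robot.move_to([.48,.20,.30],[180,0,180]); robot.pause(.3)
t=tool();np.save('t4.npy',np.array(t)); im=save('wrist','w4')
for n in ('tin_center','black_spool_center','grey_spool_center'):
    print(n,[(np.round(d['rect'],1).tolist(),round(d['p'],2)) for d in recognise(n,'wrist')[:3]])
E
```

```text
pick hit False gap 0.754 F 39.28720772266388 t 23.1
gap lifted 0.753
place hit True [0.45701065 0.12020445 0.02619293]
t 29.1
tin_center [([240.3, 178.2, 63.2, 64.6], 0.76)]
black_spool_center [([456.4, 178.2, 68.5, 50.4], 0.87)]
grey_spool_center [([364.0, 182.4, 52.4, 57.5], 0.63), ([240.6, 178.7, 61.6, 62.5], 0.53)]
```

View pics/w4.png

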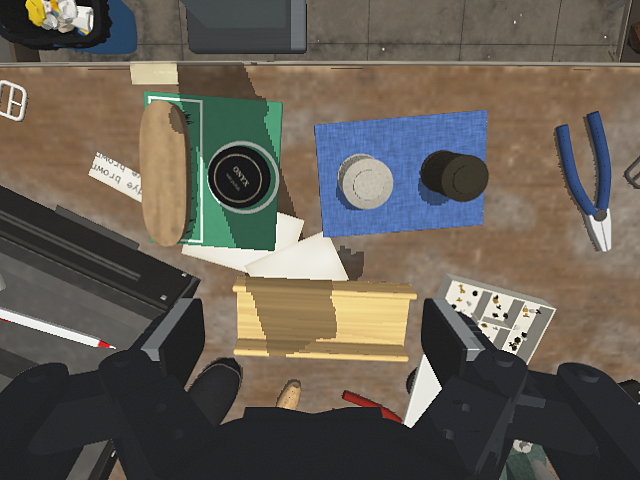

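The tin lies in the ring at (240,178) and both spools stand on the mat. I'll check the offset numerically before putting the spools back.

```bash
python3 - <<'E'
from fit import *
t=np.load('t4.npy'); im=cv2.imread('pics/w4.png')
print('tin lid',back('wrist',[(240.3,177.5)],.030,t), 'pred px lid ring', proj('wrist',[[.4575,.1202,.030],[.4575,.1202,.006]],t))
print(fit('wrist',[240.3,178.2,63.2,64.6],.033,.006,.030,(.457,.12),t))
print(fit('wrist',[456.4,178.2,68.5,50.4],.024,.003,.078,(.453,.345),t)[0],fit('wrist',[364.0,182.4,52.4,57.5],.026,.003,.073,(.459,.256),t)[0])
c=cv2.resize(im[120:240,180:300],None,fx=4,fy=4,interpolation=2); cv2.imwrite('pics/c4.png',c)
E
```

```text
tin lid [[0.4558 0.1224 0.03  ]] pred px lid ring [[238.3544 179.0992]
 [242.4575 176.521 ]]
(array([0.4577, 0.121 ]), array([240.3   , 178.2   ,  63.9913,  62.7736]))
[0.453  0.3458] [0.4579 0.2509]
```

View pics/c4.png

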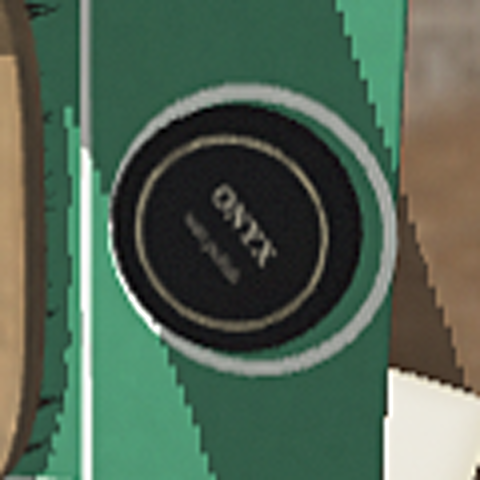

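The lid is about 4 mm from the ring's centre once parallax is allowed for, against a 12 mm limit. Returning both spools with the mirrored motions.

```bash
python3 - <<'E'
from h import *
pick(MB,.060,YAW); place(BL,.0630,YAW)
pick(MG,.060,YAW); place(GR,.0630,YAW)
robot.move_to([.50,.20,.30],[180,0,180]); robot.pause(.3)
t=tool();np.save('t5.npy',np.array(t)); im=save('wrist','w5')
for n in ('tin_center','black_spool_center','grey_spool_center'):
    print(n,[(np.round(d['rect'],1).tolist(),round(d['p'],2)) for d in recognise(n,'wrist')[:3]])
E
```

```text
pick hit False gap 0.522 F 31.32443156093359 t 34.1417
gap lifted 0.522
place hit True [0.63155571 0.28086473 0.06394425]
t 39.3
pick hit False gap 0.566 F 31.741517095360905 t 41.7667
gap lifted 0.569
place hit True [0.62854332 0.14344551 0.06403043]
t 46.95
tin_center [([238.3, 159.2, 63.1, 68.5], 0.61)]
black_spool_center [([385.1, 316.4, 51.7, 63.5], 0.83)]
grey_spool_center [([259.9, 311.4, 49.6, 62.4], 0.67)]
```

View pics/w5.png

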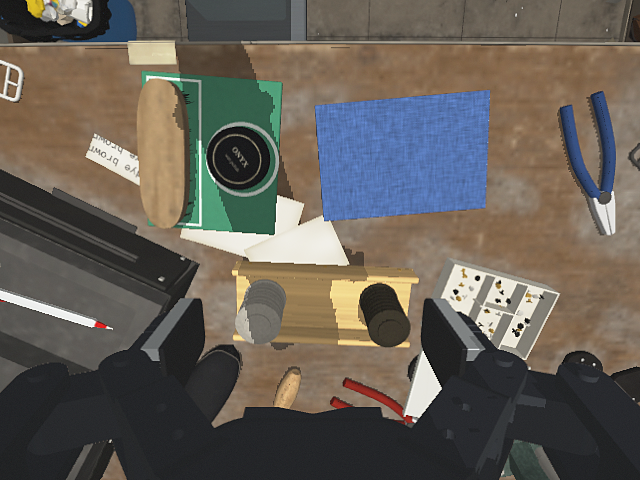

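The picture shows both spools back in the rack: grey at (260,311) and black at (385,316), within about 3 px of their start positions from the same viewpoint. The tin is in the ring at (238,159).

```bash
python3 -c "
from h import *
print(workorder.close_job())"
```

```text
the job is handed in; nothing more can be done
None
```

The job is handed in: the tin lies in the ring about 4 mm off centre, and both spools stand back in the rack within a few millimetres of where they started; the hand-in call returned no verdict.

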